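Seat the rocking cover on a grow jar

TASK

One of the four jar covers in the crate is not seated, though all look alike: press the covers lightly near their edges with closed fingertips until you find the one that rocks, and rock it before seating it. Then press that cover down at its middle until it sits fully home and level, and finish while still holding it down with the fingertips. Do not lift any cover, and leave the bottle, the bung and the brush alone.

Things in the scene. Friction and masses are not known exactly. Their poses are not given: they have to be found in the camera images.
- crate: Black slotted crate, 250 x 250 x 70 mm, fixed, holding four like jars 94 mm across, two by two, 110 mm apart; origin under its centre, z up. The four jar covers look the same and start level, tops 146 mm above the bench, clear above the crate's walls. One, in a random cell, is unseated and rocks; the notes at the covers hold for all four.
- cap_1: Round flat grey jar cover, 88 mm across, skirt 19 mm deep, about 80 g, loose, in the -x, +y cell (crate axes); origin at the centre of its top face, z up. A sound cover lies on its jar's rim (radius 38 mm) and gives less than 1 mm when pressed anywhere inside it.
- cap_2: Round flat grey jar cover, 88 mm across, skirt 19 mm deep, about 80 g, loose, in the -x, -y cell (crate axes); origin at the centre of its top face, z up. The bad one lies only on a 20 mm wide filter plug in the middle of its jar: 1 to 5 N pressed 30 mm from its centre tips it about 0.2 rad, that spot giving 3 to 5 mm; let go, it falls back level.
- cap_3: Round flat grey jar cover, 88 mm across, skirt 19 mm deep, about 80 g, loose, in the +x, +y cell (crate axes); origin at the centre of its top face, z up. To seat the bad one, press at its middle: the stiff plug gives at about 10 N and sinks 6 mm until the cover meets the rim (top 140 mm above the bench, lower than its neighbours); it stays there.
- cap_4: Round flat grey jar cover, 88 mm across, skirt 19 mm deep, about 80 g, loose, in the +x, -y cell (crate axes); origin at the centre of its top face, z up. Any of the four can be the bad one.
- bottle: Small amber bottle, 44 mm across, 110 mm high, standing beside the crate; origin under its centre.
- cork: Cork bung, 36 mm across, 35 mm high, standing beside the crate; origin under its centre.
- brush: Hand brush lying beside the crate, handle to its -x; origin under its middle.
Mind the look-alikes: they are no part of the job. What is shaped like the cap_1 but pink is not meant. Leave any red look-alike of the cap_4 alone.

How it is judged:
By the outcome, as a careful person would: the job done as asked, in the order asked, and still so for the second after the job is handed in, while the arm keeps its last pose, push and grip.
It also fails if it takes over 48 s, if anything falls off the work surface, if the arm or the gripper's body presses on something with over 40 N, if the wrist force passes 120 N, or if a joint passes its speed limit or range.

ROBOT

A 7-joint arm with a two-finger parallel gripper is mounted at the origin on the work surface. World frame = base frame: x ahead of the robot, y to its left, z up, the work surface at z = 0. Lengths are in m, angles in rad, forces in N, time in s.
With the tool pointing down it reaches from about 0.35 to 0.775 m from the base axis. Payload 3.1 kg.
Tool frame: the origin (TCP) lies midway between the tips of the shut fingers; the grasp point (between the pads) lies 19 mm behind it; z points along the fingers, y is the direction in which the jaws open and shut (so a half turn about z gives the same grasp; the last joint's range is limited). The gripper opens to 85 mm and grips with 20 to 120 N. Pads are 22 mm wide; open, the fingers measure 114 mm over their backs; the gripper's body (76 mm by 85 mm) begins 54 mm behind the grasp point. The pads swing forward as they close: fully open they stand 13 mm farther back than shut.
Start: joints at [1.139, 0.311, 0.014, 1.512, -0.004, 1.319, -0.027], TCP at [0.209, -0.509, 0.231] pointing down, gripper open.
Joint ranges: [-2.7, 2.7], [-0.3, 1.91], [-1.27, 1.3], [0.12, 2.57], [-1.44, 4.58], [0.2, 2.03], [-3.05, 3.05]. Speed limits (rad/s): [2.79, 2.79, 3.14, 3.14, 3.14, 3.14, 3.14].

INTERFACE

Orientations are given as a unit quaternion [w, x, y, z].
In Python, from station import env gives the robot as it stands. The module is installed in compiled form; this text tells all that it offers.
- The arm moves only by the shell command python3 -m handwheel 'ROWS' [FORCE]. ROWS is JSON, a list of rows, each a list of 5 numbers: the opening in per cent of the stroke, from 0 (shut) to 100 (fully open), then the shift along the tool's x, y, z in cm, then the turn about the tool's z in rad. A call has 1 to 12 rows; each row is the pose to reach, as a shift and turn from the pose commanded when the call began, along the tool's axes at that moment; what a row does not reach only later rows make up. A row lasts 1/8 s, in which the tool goes at most 62.5 mm and 10.7 degrees, less where a joint would pass 70% of its speed; a pose out of reach is approached as far as the arm can. A call with a gripper value outside its range is refused whole. The fingers move at their own pace and stop on an object; FORCE is the grip in N (left out, the last holds). Time passes only in rows, so rows that repeat a pose let the fingers close. It gives the time, the measured TCP pose, the force and the opening at its end, in the units of the state.
- env.get_state(): the state, without advancing time (a new reading comes with each control period).
- env.camera(name): name is "side" or "top"; returns (picture, depth): 384x512x3 uint8, blue, green, red; 384x512 float32, m along the optical axis (not along the pixel's ray), 0 where there is no reading.
- env.camera_model(name): a dict with "vertical_fov" (degrees; the focal length in pixels is half the picture's height over the tangent of half this angle, whatever the lens; pixels are square), "cx", "cy" (the principal point, pixels), "R" (3x3) and "t" (3): a world point X has camera coordinates R X + t. Camera axes: x right, y down, z forward; pixel columns grow to the right and rows downward; lengths in m; the calibration is good to about 2 mm. A picture is of the moment at which its call begins. camera_model takes no time and is no camera call.
- env.sign_off(): hands the job in, once; it reports no verdict.
Trained networks look in the newest picture that a camera, given by its name, has taken for a name from the list of things; names that differ only in an ending like _2 or _b are one class to them, and where a whole thing is asked for, a point or a joint stands for the part that bears it (a point fixed in the world has none). Each returns a list of dicts, best first, with "conf" (0 to 1); they miss things now and then, are a little off and sometimes report something else, mostly with a low value. They report only what shows in the picture. A call takes as long as a camera call. They do not tell look-alikes from the thing itself.
- env.trace(camera, thing): "mask" (384x512 bool, what is visible of it) and "bbox" ([left, top, right, bottom] in pixels, round what is visible of it).
The state is a dict: "time_s": time; "joint_pos": joint angles; "qvel": joint speeds; "joint_torque": joint torques, N m; "position": TCP position; "tool_rot": TCP orientation; "wrist_force": force on the tool from outside, world axes, zero at the start; "torque": the same for the moment, N m; "grip_width": finger opening in m.
Only numpy, scipy, OpenCV 4.12 (cv2) and the standard library are available. Lean on these libraries where they do the work, as an engineer would, in place of code of your own. Each camera call takes 0.05 s, during which the arm holds its last target.

## Working session

There is one attempt and no reset: what is moved stays moved. The work goes in short steps, Python scripts to look and compute and a shell command to move; the robot and the scene stay as the last step left them, time stands still between calls to the robot, and variables do not carry over. Pictures are saved under pics/ and viewed, and the job is handed in when it is done.

```bash
mkdir -p pics; python3 - <<'E'
from station import env
import cv2,numpy as np
for n in("side","top"):
    p,d=env.camera(n); cv2.imwrite(f"pics/{n}0.png",p); np.save(f"pics/{n}0.npy",d)
    m=env.camera_model(n); print(n,m)
    for t in("cap_1",):
        for r in env.trace(n,t): print(t,r["conf"],r["bbox"],r["mask"].sum())
s=env.get_state(); print({k:np.round(v,4) for k,v in s.items()})
E
```

```text
side {'vertical_fov': 50.5399355187026, 'cx': 257.8370787583032, 'cy': 191.59500247570216, 'R': array([[ 0.97916275, -0.20305207,  0.00318877],
       [-0.12811678, -0.62983871, -0.766087  ],
       [ 0.15756396,  0.74971532, -0.64272898]]), 't': array([-0.61325214,  0.18580926,  1.07894886])}
cap_1 0.97 [205.2, 203.3, 245.9, 232.1] 901
cap_1 0.95 [246.6, 172.2, 277.2, 195.5] 664
cap_1 0.92 [254.0, 195.2, 288.0, 223.7] 774
cap_1 0.91 [299.4, 205.7, 329.1, 236.3] 615
cap_1 0.75 [201.7, 177.6, 237.8, 200.9] 622
cap_1 0.63 [176.7, 182.3, 201.9, 203.2] 441
top {'vertical_fov': 49.51364787670957, 'cx': 254.88531015519962, 'cy': 188.68003330087063, 'R': array([[-0.02196072, -0.99947183,  0.02395389],
       [-0.98990151,  0.0183817 , -0.14055997],
       [ 0.14004542, -0.02679879, -0.98978235]]), 't': array([0.01053642, 0.62904359, 1.16686079])}
cap_1 0.86 [176.6, 240.1, 203.6, 270.2] 727
cap_1 0.74 [247.1, 124.1, 273.7, 151.8] 688
cap_1 0.73 [223.5, 162.4, 255.6, 196.7] 784
cap_1 0.66 [265.6, 159.2, 296.4, 194.6] 857
cap_1 0.65 [267.8, 201.6, 302.8, 235.6] 873
cap_1 0.6 [226.7, 202.2, 262.2, 236.8] 887
{'time_s': np.float64(0.2), 'joint_pos': array([ 1.1393,  0.3114,  0.014 ,  1.5125, -0.0044,  1.3192, -0.0272]), 'qvel': array([-0.0011, -0.0024, -0.002 , -0.0038, -0.0009, -0.    ,  0.0015]), 'joint_torque': array([-2.00000e-04, -3.79817e+01,  1.45800e-01, -2.30578e+01,
        1.22000e-02,  1.01000e-02,  0.00000e+00]), 'position': array([ 0.2088, -0.5083,  0.2306]), 'tool_rot': array([-7.000e-04,  9.811e-01,  1.937e-01, -2.000e-04]), 'wrist_force': array([-0.4882,  0.2452, -0.1128]), 'torque': array([-0.0333,  0.0234,  0.0595]), 'grip_width': np.float64(0.0851)}
```

View pics/side0.png

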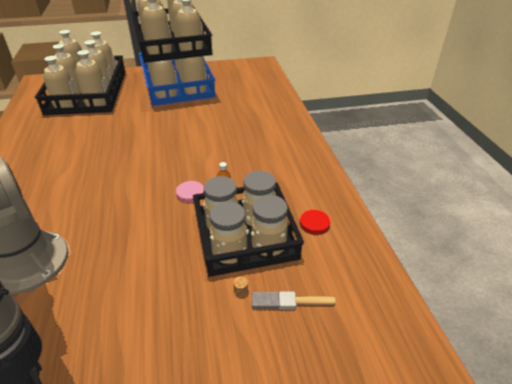

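View pics/top0.png

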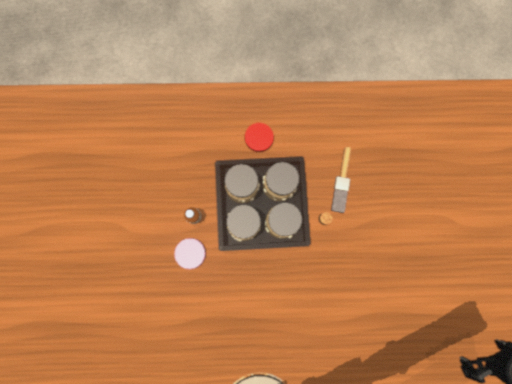

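```bash
cat > h.py <<'E'
import numpy as np
from station import env
def world(n,u,v,z):
    m=env.camera_model(n); f=192/np.tan(np.radians(m["vertical_fov"]/2))
    return m["R"].T@(np.array([(u-m["cx"])/f*z,(v-m["cy"])/f*z,z])-m["t"])
E
python3 - <<'E'
from h import *
for n in("top","side"):
    p,d=env.camera(n)
    for r in env.trace(n,"cap_1"):
        v,u=np.nonzero(r["mask"]&(d>0))
        P=np.array([world(n,a,b,d[b,a]) for a,b in zip(u,v)])
        zt=np.percentile(P[:,2],80); Q=P[abs(P[:,2]-zt)<.006]
        print(n,r["conf"],np.round([u.mean(),v.mean()]),np.round(Q.mean(0),4),"mid",np.round((Q.min(0)+Q.max(0))/2,4),np.round(np.ptp(Q,axis=0),3),p[v,u].mean(0).round())
E
```

```text
top 0.92 [243. 221.] [0.5291 0.0344 0.1468] mid [0.5296 0.035  0.1476] [0.084 0.082 0.01 ] [147. 162. 174.]
top 0.82 [258. 137.] [ 0.7917 -0.016   0.0199] mid [ 0.7924 -0.0159  0.0212] [0.085 0.085 0.011] [ 59.  73. 228.]
top 0.71 [282. 178.] [ 0.6427 -0.0717  0.1469] mid [ 0.6428 -0.0703  0.1483] [0.087 0.086 0.012] [132. 146. 158.]Traceback (most recent call last):
  File "<stdin>", line 6, in <module>
  File "h.py", line 4, in world
    m=env.camera_model(n); f=192/np.tan(np.radians(m["vertical_fov"]/2))
ValueError: time passes only in moves, steps and waits
```

The pictures show the four grey covers in the crate: top view about (241,182), (282,180), (243,222), (284,220). The pink and red decoys lie outside it. The camera model calls ran into a limit, so I'll cache them.

```bash
cat > h.py <<'E'
import numpy as np
from station import env
M={n:env.camera_model(n) for n in("side","top")}
def world(n,u,v,z):
    m=M[n]; f=192/np.tan(np.radians(m["vertical_fov"]/2))
    return (np.stack([(u-m["cx"])/f*z,(v-m["cy"])/f*z,z],-1)-m["t"])@m["R"]
E
cat > find.py <<'E'
from h import *
for n in("top","side"):
    p,d=env.camera(n)
    for r in env.trace(n,"cap_1"):
        v,u=np.nonzero(r["mask"]&(d>0))
        P=world(n,u,v,d[v,u])
        zt=np.percentile(P[:,2],80); Q=P[abs(P[:,2]-zt)<.006]
        print(n,r["conf"],np.round([u.mean(),v.mean()]),np.round(Q.mean(0),4),"mid",np.round((Q.min(0)+Q.max(0))/2,4),np.round(np.ptp(Q,axis=0),3),p[v,u].mean(0).round())
E
python3 find.py
```

```text
top 0.97 [258. 137.] [ 0.792  -0.0158  0.0199] mid [ 0.7914 -0.0145  0.0215] [0.087 0.082 0.012] [ 59.  75. 227.]
top 0.83 [281. 178.] [ 0.6425 -0.0717  0.1467] mid [ 0.6427 -0.0718  0.1478] [0.087 0.089 0.011] [132. 146. 159.]
top 0.79 [284. 219.] [ 0.533  -0.0754  0.147 ] mid [ 0.5328 -0.0748  0.148 ] [0.085 0.085 0.011] [140. 154. 166.]
top 0.73 [189. 253.] [0.4482 0.1919 0.0199] mid [0.4483 0.1923 0.0212] [0.086 0.087 0.011] [213. 207. 231.]
top 0.7 [243. 221.] [0.5296 0.0342 0.1469] mid [0.5298 0.0337 0.1476] [0.085 0.085 0.01 ] [145. 160. 172.]
top 0.7 [241. 180.] [0.6381 0.0379 0.1467] mid [0.6378 0.0371 0.1478] [0.084 0.085 0.011] [138. 153. 165.]
side 0.96 [188. 191.] [0.4434 0.1935 0.0196] mid [0.4454 0.1936 0.0197] [0.083 0.09  0.01 ] [158. 143. 219.]
side 0.8 [219. 189.] [0.5266 0.0316 0.1461] mid [0.5266 0.0339 0.1455] [0.086 0.09  0.008] [106. 115. 124.]
side 0.76 [227. 216.] [ 0.5303 -0.0787  0.1462] mid [ 0.5303 -0.0758  0.1457] [0.087 0.086 0.009] [109. 118. 124.]
side 0.76 [259. 182.] [0.6358 0.035  0.146 ] mid [0.6364 0.0378 0.1456] [0.087 0.092 0.009] [105. 115. 125.]
side 0.71 [269. 209.] [ 0.6399 -0.0745  0.1462] mid [ 0.6404 -0.071   0.1456] [0.086 0.09  0.009] [108. 117. 123.]
side 0.56 [314. 222.] [ 0.7897 -0.019   0.019 ] mid [ 0.7899 -0.0161  0.0191] [0.088 0.09  0.009] [ 25.  38. 211.]
```

```bash
cat > go.py <<'E'
import sys
from station import env
import numpy as np
from scipy.spatial.transform import Rotation as Ro
C={1:(.529,.0345),2:(.532,-.0755),3:(.637,.0378),4:(.6415,-.0715)}
s=env.get_state(); w,x,y,z=s["tool_rot"]; R=Ro.from_quat([x,y,z,w]).as_matrix()
def to(k,off,zz):
    t=np.array([*C[k],zz])+off*np.r_[R[:2,0]/np.linalg.norm(R[:2,0]),0]
    return np.round(R.T@(t-s["position"])*100,2), np.round(t,3)
print(to(int(sys.argv[1]),float(sys.argv[2]),float(sys.argv[3])), s["position"].round(4), s["wrist_force"].round(2), s["time_s"])
print(R.round(3).tolist())
E
python3 go.py 2 -0.03 0.165; python3 -m handwheel '[[0,0,0,0,0]]' 20
```

```text
(array([ 43.34, -27.8 ,   6.63]), array([ 0.504, -0.087,  0.165])) [ 0.209  -0.5087  0.2313] [ 0.82 -1.02  0.3 ] 0.5
[[0.925, 0.38, -0.0], [0.38, -0.925, 0.0], [0.0, -0.0, -1.0]]
time_s: 0.62
position: [0.209, -0.5088, 0.2313]
tool_rot: [0.0, 0.981, 0.194, 0.0]
wrist_force: [0.7, -0.4, 0.8]
grip_width: 0.0699
```

```bash
python3 -m handwheel '[[0,43.3,-27.8,0,0],[0,43.3,-27.8,0,0],[0,43.3,-27.8,0,0],[0,43.3,-27.8,0,0],[0,43.3,-27.8,0,0],[0,43.3,-27.8,0,0],[0,43.3,-27.8,0,0],[0,43.3,-27.8,0,0],[0,43.3,-27.8,0,0],[0,43.3,-27.8,0,0],[0,43.3,-27.8,4,0],[0,43.3,-27.8,6.6,0]]'; python3 -m handwheel '[[0,0,0,0,0],[0,0,0,0,0]]'; python3 go.py 2 -0.03 0.15
python3 - <<'E'
from h import *
import cv2
for n in("side","top"):
    p,d=env.camera(n); cv2.imwrite(f"pics/{n}1.png",cv2.resize(p[110:270,130:370],(720,480)))
E
```

```text
time_s: 2.12
position: [0.5021, -0.0905, 0.1639]
tool_rot: [0.001, 0.982, 0.191, -0.001]
wrist_force: [-0.4, -1.0, -0.9]
grip_width: 0.0001
time_s: 2.38
position: [0.5042, -0.0888, 0.1665]
tool_rot: [0.001, 0.981, 0.192, 0.001]
wrist_force: [0.9, 0.1, 0.4]
grip_width: -0.0004
(array([ 0.07, -0.18,  1.64]), array([ 0.504, -0.087,  0.15 ])) [ 0.5042 -0.0888  0.1665] [0.9  0.1  0.38] 2.375
[[0.926, 0.378, 0.002], [0.378, -0.926, -0.001], [0.001, 0.002, -1.0]]
```

View pics/side1.png

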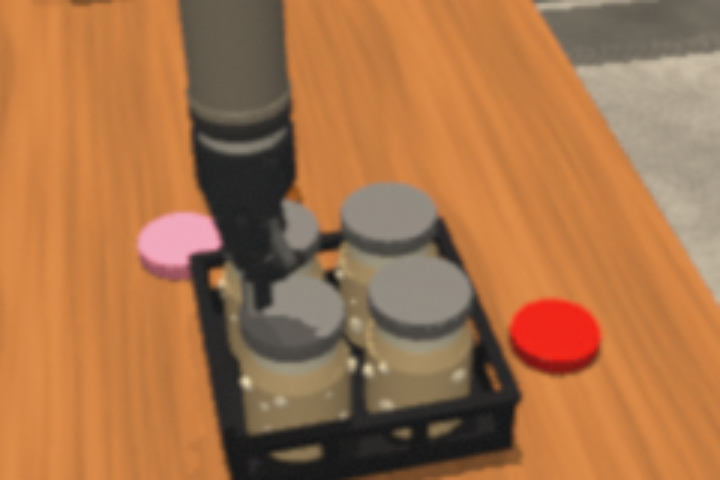

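The closed tips stand over the near edge of cover 2 (crop px 262,300). Next I'll lower them slowly.

```bash
python3 -m handwheel '[[0,0,-0.1,1.0,0],[0,0,-0.1,1.7,0],[0,0,-0.1,1.8,0]]'; for i in 1 2 ; do python3 -m handwheel '[[0,0,0,0.1,0],[0,0,0,0.1,0]]'; done
```

```text
time_s: 2.85
position: [0.5028, -0.086, 0.1464]
tool_rot: [-0.0, 0.981, 0.194, -0.001]
wrist_force: [0.4, 0.5, -0.0]
grip_width: -0.0005
time_s: 3.1
position: [0.5037, -0.0861, 0.1464]
tool_rot: [0.0, 0.981, 0.194, 0.0]
wrist_force: [0.4, -0.2, -1.3]
grip_width: 0.0003
time_s: 3.35
position: [0.5038, -0.0861, 0.1462]
tool_rot: [0.0, 0.981, 0.194, 0.0]
wrist_force: [-2.3, 0.6, 4.9]
grip_width: -0.0
```

```bash
python3 -m handwheel '[[0,0,0,0,0]]';python3 -m handwheel '[[0,0,0,0.05,0],[0,0,0,0.05,0]]';python3 -m handwheel '[[0,0,0,0,0]]'
```

```text
time_s: 3.48
position: [0.5038, -0.0861, 0.1462]
tool_rot: [0.0, 0.981, 0.194, 0.0]
wrist_force: [-1.6, -0.6, 5.6]
grip_width: 0.0001
time_s: 3.72
position: [0.5038, -0.0861, 0.1461]
tool_rot: [0.0, 0.981, 0.194, 0.0]
wrist_force: [-2.7, -0.2, 7.4]
grip_width: -0.0002
time_s: 3.85
position: [0.5038, -0.0862, 0.1461]
tool_rot: [0.0, 0.981, 0.194, 0.0]
wrist_force: [-2.5, 0.7, 8.5]
grip_width: -0.0001
```

Cover 2 is stiff: about 8 N with no give, so it is sound. Next is cover 1.

```bash
python3 go.py 1 -0.03 0.1475; python3 -m handwheel '[[0,0,0,-1.5,0],[0,0,0,-2,0]]'; python3 go.py 1 -0.03 0.1475
```

```text
(array([  3.91, -10.2 ,  -0.14]), array([0.501, 0.023, 0.148])) [ 0.5038 -0.0862  0.1461] [-2.48  0.74  8.45] 3.85
[[0.925, 0.38, 0.001], [0.38, -0.925, -0.001], [0.001, 0.001, -1.0]]
time_s: 4.1
position: [0.5044, -0.0862, 0.166]
tool_rot: [0.0, 0.981, 0.194, 0.001]
wrist_force: [-0.3, 0.4, -0.5]
grip_width: 0.0003
(array([  3.86, -10.23,   1.84]), array([0.501, 0.023, 0.148])) [ 0.5044 -0.0862  0.166 ] [-0.26  0.36 -0.51] 4.1
[[0.925, 0.38, 0.002], [0.38, -0.925, -0.0], [0.002, 0.001, -1.0]]
```

```bash
python3 -m handwheel '[[0,3.9,-10.2,0,0],[0,3.9,-10.2,0,0],[0,3.9,-10.2,0,0],[0,3.9,-10.2,1.2,0],[0,3.9,-10.2,1.7,0],[0,3.9,-10.2,1.8,0]]';for i in 1 2 3; do python3 -m handwheel '[[0,0,0,0.1,0],[0,0,0,0.1,0]]'; done
```

```text
time_s: 4.85
position: [0.5004, 0.0212, 0.1461]
tool_rot: [0.0, 0.981, 0.192, -0.001]
wrist_force: [-1.8, -0.8, 2.6]
grip_width: -0.0005
time_s: 5.1
position: [0.5005, 0.0212, 0.1461]
tool_rot: [0.001, 0.981, 0.193, -0.001]
wrist_force: [-2.5, -1.8, 4.6]
grip_width: 0.0
time_s: 5.35
position: [0.5005, 0.0212, 0.1461]
tool_rot: [0.001, 0.981, 0.193, -0.0]
wrist_force: [-4.3, -3.4, 9.4]
grip_width: 0.0003
time_s: 5.6
position: [0.5005, 0.0212, 0.1461]
tool_rot: [0.001, 0.981, 0.193, -0.0]
wrist_force: [-6.4, -4.0, 15.6]
grip_width: -0.0002
```

Cover 1 is sound as well. Next is cover 3.

```bash
python3 -m handwheel '[[0,0,0,-1.5,0],[0,0,0,-2,0]]'; python3 go.py 3 -0.03 0.1475
```

```text
time_s: 5.85
position: [0.5018, 0.0235, 0.1648]
tool_rot: [-0.0, 0.981, 0.194, 0.001]
wrist_force: [-0.4, -0.8, 0.0]
grip_width: 0.0002
(array([10.05,  3.81,  1.76]), array([0.609, 0.026, 0.148])) [0.5018 0.0235 0.1648] [-0.41 -0.8   0.04] 5.85
[[0.925, 0.38, 0.003], [0.38, -0.925, 0.001], [0.003, 0.0, -1.0]]
```

```bash
python3 -m handwheel '[[0,10,3.8,0,0],[0,10,3.8,0,0],[0,10,3.8,0,0],[0,10,3.8,1,0],[0,10,3.8,1.5,0],[0,10,3.8,1.6,0]]';for i in 1 2 3; do python3 -m handwheel '[[0,0,0,0.1,0],[0,0,0,0.1,0]]'; done
```

```text
time_s: 6.6
position: [0.6065, 0.0258, 0.1473]
tool_rot: [0.0, 0.981, 0.194, -0.001]
wrist_force: [-0.3, -0.1, 0.2]
grip_width: 0.0002
time_s: 6.85
position: [0.6077, 0.0258, 0.1471]
tool_rot: [0.0, 0.981, 0.194, 0.0]
wrist_force: [-0.2, 0.5, 0.0]
grip_width: 0.0001
time_s: 7.1
position: [0.608, 0.026, 0.1462]
tool_rot: [0.0, 0.981, 0.194, 0.0]
wrist_force: [-0.2, -0.6, 1.4]
grip_width: 0.0001
time_s: 7.35
position: [0.608, 0.0259, 0.1462]
tool_rot: [0.0, 0.981, 0.194, 0.0]
wrist_force: [-1.4, 0.2, 5.4]
grip_width: -0.0003
```

Cover 3 doesn't give either at 5.4 N. Next is cover 4.

```bash
python3 -m handwheel '[[0,0,0,-1.5,0],[0,0,0,-2,0]]'; python3 go.py 4 -0.03 0.1475
```

```text
time_s: 7.6
position: [0.6086, 0.0261, 0.1662]
tool_rot: [0.0, 0.981, 0.194, 0.001]
wrist_force: [-0.9, -0.8, -0.3]
grip_width: 0.0001
(array([-3.68, 10.28,  1.87]), array([ 0.614, -0.083,  0.148])) [0.6086 0.0261 0.1662] [-0.85 -0.82 -0.27] 7.6
[[0.925, 0.38, 0.002], [0.38, -0.925, 0.0], [0.002, 0.001, -1.0]]
```

```bash
python3 -m handwheel '[[0,-3.7,10.3,0,0],[0,-3.7,10.3,0,0],[0,-3.7,10.3,0,0],[0,-3.7,10.3,1,0],[0,-3.7,10.3,1.6,0],[0,-3.7,10.3,1.7,0]]';for i in 1 2 3 4; do python3 -m handwheel '[[0,0,0,0.1,0],[0,0,0,0.1,0]]'; done
```

```text
time_s: 8.35
position: [0.612, -0.0815, 0.1467]
tool_rot: [-0.001, 0.981, 0.195, -0.001]
wrist_force: [-0.3, 0.0, -0.3]
grip_width: -0.0002
time_s: 8.6
position: [0.6128, -0.0831, 0.1469]
tool_rot: [0.0, 0.981, 0.194, 0.0]
wrist_force: [0.5, -0.1, -0.3]
grip_width: 0.0001
time_s: 8.85
position: [0.6129, -0.0834, 0.146]
tool_rot: [0.0, 0.981, 0.194, 0.0]
wrist_force: [-0.2, 0.6, 0.9]
grip_width: 0.0002
time_s: 9.1
position: [0.6126, -0.0835, 0.1447]
tool_rot: [0.0, 0.981, 0.194, -0.0]
wrist_force: [-0.2, -0.0, 1.1]
grip_width: 0.0002
time_s: 9.35
position: [0.6125, -0.0835, 0.1437]
tool_rot: [0.0, 0.981, 0.194, -0.0]
wrist_force: [0.7, -0.4, 0.6]
grip_width: 0.0002
```

Cover 4 is giving at about 1 N, so it's the bad one. I'll tip it fully.

```bash
for i in 1 2 3; do python3 -m handwheel '[[0,0,0,0.1,0],[0,0,0,0.1,0]]' | grep -E 'pos|force'; done;  python3 - <<'E'
from h import *
import cv2
for n in("side",):
    p,d=env.camera(n); cv2.imwrite(f"pics/{n}2.png",cv2.resize(p[110:270,130:370],(720,480)))
E
```

```text
position: [0.6126, -0.0835, 0.1429]
wrist_force: [-1.4, -0.0, 1.2]
position: [0.6126, -0.0836, 0.1426]
wrist_force: [-2.5, -0.7, 5.0]
position: [0.6127, -0.0836, 0.1425]
wrist_force: [-3.5, -0.6, 7.6]
```

View pics/side2.png

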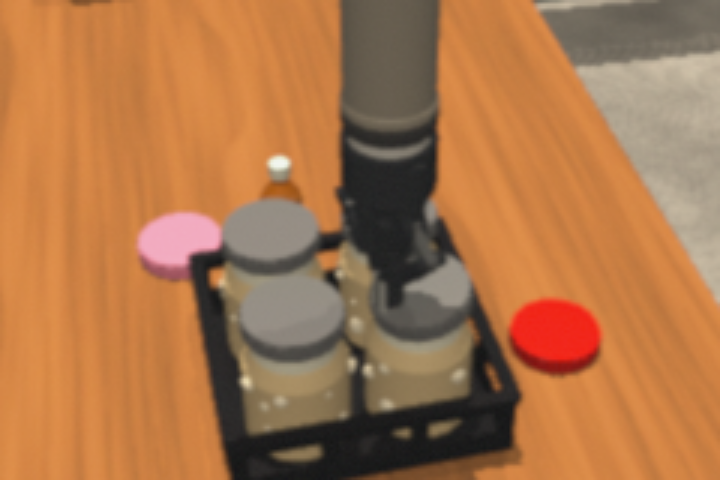

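Cover 4 is tipped: the spot gave about 3.6 mm and then stopped (picture: the fingers at (393,290), with the cover lit unevenly). I'll let it fall back, rock the opposite edge as well, and then seat it.

```bash
python3 -m handwheel '[[0,0,0,-0.4,0],[0,0,0,-0.7,0],[0,0,0,-1.2,0],[0,0,0,-1.6,0],[0,0,0,-1.6,0]]'; python3 find.py | grep top; python3 go.py 4 0.03 0.147
```

```text
time_s: 10.78
position: [0.613, -0.0834, 0.1572]
tool_rot: [0.0, 0.981, 0.194, 0.0]
wrist_force: [-0.1, 0.2, 0.1]
grip_width: 0.0001
top 0.91 [240. 180.] [0.6381 0.0382 0.1467] mid [0.6393 0.0384 0.1477] [0.087 0.083 0.011] [137. 152. 164.]
top 0.74 [280. 219.] [ 0.5319 -0.0659  0.1471] mid [ 0.5329 -0.0635  0.1477] [0.085 0.063 0.01 ] [138. 153. 164.]
top 0.66 [243. 221.] [0.5295 0.0342 0.1468] mid [0.5298 0.0335 0.1476] [0.085 0.085 0.01 ] [145. 160. 172.]
top 0.57 [272. 174.] [ 0.6536 -0.0475  0.1466] mid [ 0.6525 -0.0492  0.1467] [0.063 0.039 0.008] [130. 143. 155.]
top 0.57 [189. 253.] [0.4478 0.192  0.0198] mid [0.4484 0.1922 0.0212] [0.086 0.087 0.011] [213. 207. 231.]
top 0.55 [258. 137.] [ 0.7912 -0.0166  0.0197] mid [ 0.7919 -0.0158  0.0214] [0.085 0.085 0.012] [ 59.  73. 228.]
(array([ 6.14, -0.  ,  0.95]), array([ 0.669, -0.06 ,  0.147])) [ 0.6125 -0.0834  0.1565] [ 0.08  0.29 -0.08] 10.975
[[0.925, 0.38, -0.0], [0.38, -0.925, 0.0], [-0.0, -0.0, -1.0]]
```

```bash
python3 -m handwheel '[[0,6.1,0,0,0],[0,6.1,0,0,0],[0,6.1,0,0.9,0],[0,6.1,0,0.9,0]]'; for i in 1 2 3 4 5; do python3 -m handwheel '[[0,0,0,0.1,0],[0,0,0,0.1,0]]'| grep -E 'pos|force'; done
```

```text
time_s: 11.48
position: [0.6678, -0.0614, 0.147]
tool_rot: [0.0, 0.981, 0.193, -0.001]
wrist_force: [0.8, -0.5, -0.2]
grip_width: 0.0002
position: [0.6689, -0.0608, 0.1474]
wrist_force: [-0.3, 0.3, -0.2]
position: [0.6692, -0.0604, 0.146]
wrist_force: [0.2, -0.6, 0.2]
position: [0.6694, -0.0602, 0.1448]
wrist_force: [1.0, -0.1, 1.2]
position: [0.6693, -0.06, 0.1438]
wrist_force: [0.8, 0.5, 0.6]
position: [0.6694, -0.06, 0.1435]
wrist_force: [-0.6, -0.6, 3.1]
```

It rocks both ways. I'll release it, check the centre, and move over the middle.

```bash
python3 -m handwheel '[[0,0,0,-0.3,0],[0,0,0,-0.7,0],[0,0,0,-1.2,0],[0,0,0,-1.2,0]]'| grep -E 'pos|force'; python3 find.py | grep -E '0.6[0-9]* -0.0'; python3 go.py 4 0.0 0.147
```

```text
position: [0.6693, -0.0603, 0.1552]
wrist_force: [0.2, -0.2, -0.3]
top 0.63 [272. 182.] [ 0.6322 -0.0467  0.1469] mid [ 0.6319 -0.0454  0.1471] [0.06  0.032 0.009] [115. 129. 139.]
side 0.82 [269. 210.] [ 0.6376 -0.0762  0.1462] mid [ 0.6391 -0.0714  0.1458] [0.085 0.088 0.009] [ 92.  99. 104.]
(array([-2.96, -0.  ,  0.75]), array([ 0.642, -0.072,  0.147])) [ 0.6689 -0.0603  0.1545] [0.35 0.06 0.15] 13.425
[[0.925, 0.38, -0.001], [0.38, -0.925, -0.0], [-0.001, -0.0, -1.0]]
```

```bash
python3 -m handwheel '[[0,-3,0,0,0],[0,-3,0,0.4,0],[0,-3,0,0.7,0],[0,-3,0,0.8,0]]'| grep -E 'pos|force'; for i in 1 2 3 4 5 6; do python3 -m handwheel '[[0,0,0,0.05,0],[0,0,0,0.1,0]]'| grep -E 'pos|force'; done
```

```text
position: [0.6418, -0.0709, 0.1464]
wrist_force: [0.4, 0.4, -0.2]
position: [0.6418, -0.071, 0.1462]
wrist_force: [-1.4, 0.8, 2.6]
position: [0.6418, -0.071, 0.1462]
wrist_force: [-2.5, 0.9, 6.9]
position: [0.6418, -0.071, 0.146]
wrist_force: [-2.7, 1.0, 9.4]
position: [0.6418, -0.071, 0.1451]
wrist_force: [-3.0, 0.8, 8.7]
position: [0.6418, -0.071, 0.1442]
wrist_force: [-3.4, 2.0, 8.6]
position: [0.6418, -0.071, 0.1432]
wrist_force: [-3.0, 0.6, 8.7]
```

The plug gives at about 9 N and is sinking. I'll keep pressing.

```bash
for i in 1 2 3 4 5 6; do python3 -m handwheel '[[0,0,0,0.05,0],[0,0,0,0.1,0]]'| grep -E 'pos|force'; done
```

```text
position: [0.6418, -0.071, 0.1422]
wrist_force: [-3.4, 1.5, 8.5]
position: [0.6418, -0.071, 0.1411]
wrist_force: [-2.6, 2.1, 9.2]
position: [0.6418, -0.071, 0.1402]
wrist_force: [-3.0, 1.0, 12.3]
position: [0.6419, -0.071, 0.1402]
wrist_force: [-4.5, 0.4, 14.0]
position: [0.6418, -0.071, 0.1401]
wrist_force: [-7.3, 0.5, 16.9]
position: [0.6419, -0.071, 0.1401]
wrist_force: [-7.5, 0.5, 20.4]
```

It's on the rim at 140 mm, held with about 20 N. I'll check that it's level.

```bash
python3 -m handwheel '[[0,0,0,0,0],[0,0,0,0,0]]'; python3 - <<'E'
from h import *
import cv2
for n in("side","top"):
    p,d=env.camera(n)
    if n=="side": cv2.imwrite(f"pics/side3.png",cv2.resize(p[110:270,130:370],(720,480)))
    for r in env.trace(n,"cap_4"):
        v,u=np.nonzero(r["mask"]&(d>0)); P=world(n,u,v,d[v,u])
        zt=np.percentile(P[:,2],80); Q=P[abs(P[:,2]-zt)<.005]
        c=np.linalg.lstsq(np.c_[Q[:,:2]-Q[:,:2].mean(0),np.ones(len(Q))],Q[:,2],rcond=None)[0]
        print(n,r["conf"],Q.mean(0).round(4),"median z",np.median(Q[:,2]).round(4),"slope",c[:2].round(3))
E
```

```text
time_s: 17.18
position: [0.6419, -0.071, 0.1401]
tool_rot: [0.0, 0.981, 0.194, 0.002]
wrist_force: [-7.1, 0.6, 19.2]
grip_width: -0.0003
side 0.87 [0.4438 0.1937 0.0194] median z 0.0193 slope [0.003 0.   ]
side 0.82 [ 0.6383 -0.0804  0.1402] median z 0.1404 slope [0.003 0.014]
side 0.74 [0.6122 0.0348 0.1461] median z 0.1461 slope [0.02  0.008]
side 0.69 [0.5265 0.0321 0.1463] median z 0.1463 slope [0.003 0.003]
side 0.66 [ 0.7899 -0.0186  0.0193] median z 0.0194 slope [-0.003  0.002]
side 0.57 [ 0.5305 -0.078   0.1461] median z 0.1462 slope [-0.002  0.009]
top 0.88 [0.5292 0.0337 0.1469] median z 0.1469 slope [-0.004 -0.003]
top 0.75 [ 0.7925 -0.0166  0.02  ] median z 0.0199 slope [-0.002 -0.006]
top 0.69 [0.6387 0.038  0.1468] median z 0.1467 slope [0.001 0.003]
top 0.67 [0.4485 0.1913 0.0203] median z 0.02 slope [ 0.001 -0.002]
top 0.66 [ 0.5309 -0.0594  0.1471] median z 0.1471 slope [-0.003  0.002]
top 0.65 [ 0.616  -0.056   0.1412] median z 0.1412 slope [0.025 0.007]
```

View pics/side3.png

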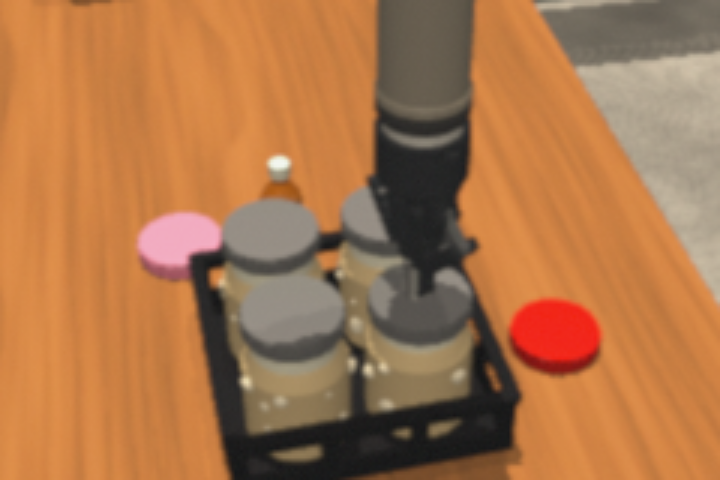

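The fingertips are on the middle of cover 4 (crop px 425,285). It is level at z ≈ 0.140, and the others are at 0.146.

```bash
python3 -c "
from station import env
print(env.sign_off())"
```

```text
the job is handed in; nothing more can be done
None
```

The unseated cover was cap_4, in the +x, -y cell. It is now seated, and I handed the job in at about 17.3 s of the 48 s with the closed fingertips still holding it down.

- **Finding it:** I pressed all four covers near an edge. Covers 1, 2 and 3 gave well under 1 mm, at about 16, 8 and 5 N. Cover 4 gave about 3.6 mm at around 1 N, before meeting the rim.
- **Rocking it:** I rocked cover 4 at two opposite edges, letting it go after each. The camera showed it back at about 146 mm.
- **Seating it:** I pressed it at its middle. The plug gave at about 9 N and the cover stopped at 140 mm, where it was held with about 19 N.

**Last checks:**
- **Height:** The fingertips read 140.1 mm. The side camera put cover 4 at 140.3 mm and the other three at about 146 mm. The top camera read everything about 1 mm higher.
- **Level:** The side view gave a slope of about 0.01 rad on cover 4, which is level. The top view gave 0.025 rad, but the gripper hid much of the cover there.
- **Forces:** Two presses went a little over the light 1 to 5 N: cover 1 reached about 16 N, and the first rock of cover 4 reached about 8 N. Neither moved anything it shouldn't have.
- **Other objects:** I never went near the bottle, bung, brush or the two look-alikes. I did not measure the bottle, bung or brush again at the end.

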